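# Register a milling blank in the corner of a jig

## Task

Take the ivory milling blank from its sloped blue rest under the lamp without bumping the lamp, and set it down flat on the aluminium jig (do not let it fall), its long sides along the black rail and its notched end towards the end that the red mark shows. Then push it home: first its long side flat against the rail, with its end still clear of the blue end stop, and then along the rail until its end is firmly against the stop. Leave it lying there, fully home on both, and leave everything else on the bench alone.

Things in the scene. Friction and masses are not known exactly. Their poses are not given: they have to be found in the camera images.
- blank: ivory block (milling blank) 64 x 40 x 20 mm (x, y, z), about 140 g. Origin: centre of its underside; x along its length towards the notched end, z out of its top. The notch, 9 mm wide, 10 mm deep, full height, black inside, is mid +x end; black dot on top. It starts on the rack's slope, tilted 30 degrees, notched end uppermost.
- blank_notch (a point): point on the blank at the middle of its notched end, top edge: (32, 0, 20) mm in the blank's frame
- rack: fixed grey base plate 160 x 90 x 10 mm (centre at x = 5 mm) with a blue sloped rest 26 mm wide, narrower than the blank so fingers pass on both sides. Origin on the bench; x level, z up. The slope rises 30 degrees towards +x; the blank's underside centre lies at (0, 0, 75) mm, its low end on a lip 13 mm above the slope.
- lamp: fixed lamp of the rack, same frame as the rack: white tube, 20 mm diameter, 130 mm long along y, its axis through (28, 0, 180) mm, above the blank's upper half; a bar joins it to a post (12 mm diameter) at (76, 0) mm, 185 mm high. A vertical gripper does not fit under it; one tilted along the slope's normal does.
- jig: fixed aluminium plate 150 x 170 x 10 mm (x, y, z). Origin: centre of its underside on the bench; z up. Top face at z = 10 mm. It carries the rail (along y, on its +x side) and the end stop (on its +y side). With the blank fully home, the blank's origin is at (30, 23, 10) mm in this frame and its length runs along y.
- rail: black rail on the jig, same frame as the jig: stop face at x = 50 mm looking to -x, from y = -60 to 70 mm, 10 mm thick, top at z = 24 mm
- end_stop: blue end stop on the jig, same frame as the jig: stop face at y = 55 mm looking to -y, from x = 9 to 47 mm, 12 mm thick, top at z = 24 mm
- red_mark: red round peg 12 mm across, 12 mm high, fixed on the jig behind the rail at jig x = 68 mm and y = 48 or -2 mm (origin: centre of its underside): shows towards which end (+y or -y of the jig) the notched end of the blank must lie
- white_mark: white peg of the same size, at the other of the two places: the plain end
- jar: bystander: low amber screw-top jar, 44 mm across, 55 mm high; origin at the centre of its underside
- bottle: bystander: white bottle with green cap, 48 mm across, 135 mm high; origin at the centre of its underside
- can: bystander: blue can, 66 mm across, 90 mm high; origin at the centre of its underside
- mug: bystander: white ceramic beaker, 72 mm across, 80 mm high; origin at the centre of its underside
- bowl: bystander: green mixing bowl, 110 mm across, 50 mm high; origin at the centre of its underside
- brush: bystander: brush lying on the bench, about 200 mm long, along its own x axis
- ring: bystander: brass ring, 36 mm across, 18 mm high, lying flat on the jig near its corner away from the rail and beside the end stop (jig x about -50, y about 55 mm); origin at the centre of its underside
- old_blank: bystander: grey square blank 50 x 50 x 16 mm lying flat; origin at the centre of its underside
Mind the look-alikes: they are no part of the job. What is shaped like the jig but orange or purple is not meant.

How it is judged:
By the outcome, as a careful person would: the job done as asked, in the order asked, and still so for the second after the job is handed in, with the robot touching nothing.
It also fails if it takes over 67 s, if anything falls off the work surface, if the arm or the gripper's body presses on something with over 40 N, if the wrist force passes 120 N, or if a joint passes its speed limit or range.

## Robot

A 6-joint arm with a two-finger parallel gripper is mounted at the origin on the work surface. World frame = base frame: x ahead of the robot, y to its left, z up, the work surface at z = 0. Lengths are in mm, angles in degrees, forces in N, time in s.
With the tool pointing down it reaches from about 350 to 850 mm from the base axis. Payload 8.1 kg.
Tool frame: the origin (TCP) lies midway between the tips of the shut fingers; the grasp point (between the pads) lies 19 mm behind it; z points along the fingers, y is the line along which they close (so a half turn about z gives the same grasp; the last joint's range is limited). The gripper opens to 85 mm and grips with 20 to 120 N. Pads are 22 mm wide; open, the fingers measure 114 mm over their backs; the gripper's body (76 mm by 85 mm) begins 54 mm behind the grasp point. The pads swing forward as they close: fully open they stand 13 mm farther back than shut.
Start: joints at [-78.002, 7.471, 85.268, -0, 87.261, -4.893], TCP at [174.349, -574.115, 231.292] pointing down, gripper open.
Joint ranges: [-169.43, 169.43], [-51.17, 129.36], [1.28, 143.12], [-76.62, 256.62], [0, 156.53], [-152.29, 152.29]. Speed limits (degrees/s): [136.94, 136.94, 159.86, 180, 180, 180].

## Interface

Orientations are given as [roll, pitch, yaw] about the fixed x, y, z axes, in that order (R = Rz(yaw) Ry(pitch) Rx(roll)).
In Python, from bench import sensors, optics, r gives the robot as it stands.
- The arm moves only by the tool apply_moves, never from a script. Its argument "targets" is a list of rows, each a list of 7 numbers: the shift along the tool's x, y, z in mm, then the turn, a rotation vector about the tool's x, y, z in rad, then the closure, from 0 (fully open) to 1 (shut). In form: [[x, y, z, wx, wy, wz, claw], ...]. A call has 1 to 20 rows; each row shifts and turns the commanded pose from where the row before left it, along the tool's axes as they then stand; what a row does not reach is not made up. A row lasts 1/8 s, in which the tool goes at most 62.5 mm and 10.7 degrees, less where a joint would pass 70% of its speed; a pose out of reach is approached as far as the arm can. A call is refused whole if a number of a shift passes 62.5 or a number of a turn 0.188, either way. A call with a gripper value outside its range is refused whole. The fingers move at their own pace and stop on an object; "force" is the grip in N (left out, the last holds). Time passes only in rows, so rows that do not move let the fingers close. It gives the time, the measured TCP pose, the force, the opening and the grip force at its end, in the units of the state.
- sensors.sense(): the state, without advancing time (a new reading comes with each control period).
- optics.snapshot(name): name is "scene" or "top"; returns the picture (420x560x3 uint8, red, green, blue); there is no depth.
- optics.get_calibration(name): a dict with "camera_matrix" (3x3 intrinsics, pixels), "dist_coeffs" ([k1, k2, p1, p2, k3] as OpenCV has them; the pictures are not rectified), "pose" (4x4, takes a point from camera to world coordinates). Camera axes: x right, y down, z forward; pixel columns grow to the right and rows downward; lengths in mm; the calibration is good to about 2 mm. A picture is of the moment at which its call begins. get_calibration takes no time and is no camera call.
- r.hand_in(): hands the job in; it is judged then, once.
The state is a dict: "time": time; "joint_pos": joint angles; "qd": joint speeds; "joint_efforts": joint torques, N m; "tool_pos": TCP position; "tcp_rot": TCP orientation; "ft_force": force on the tool from outside, world axes, zero at the start; "wrist_torque": the same for the moment, N m; "finger_gap": finger opening in mm; "grip_force": force on a finger pad.
Only numpy, scipy, OpenCV 4.12 (cv2) and the standard library are available. Lean on these libraries where they do the work, as an engineer would, in place of code of your own. Each camera call takes 0.05 s, during which the arm holds its last target. There are 200 camera calls.

## Working session

There is one attempt and no reset: what is moved stays moved. The work goes in short steps, Python scripts to look and compute and a tool call to move; the robot and the scene stay as the last step left them, time stands still between calls to the robot, and variables do not carry over. Pictures are saved under pics/ and viewed, at most 10 in all, crops included, and the job is handed in when it is done.

Besides the shell and the picture viewer there is one more tool, called after "Request:" by a JSON object that holds its "name" and its "arguments". apply_moves: Moves the arm, as the interface text tells. Its arguments: {"type":"object","properties":{"targets":{"type":"array"},"force":{"type":"number"}},"required":["targets"]}

```bash
mkdir -p pics; python3 - <<'E'
from bench import sensors, optics, r
import cv2
for n in ("scene","top"):
    im=optics.snapshot(n); cv2.imwrite(f"pics/{n}0.png",cv2.cvtColor(im,cv2.COLOR_RGB2BGR))
    c=optics.get_calibration(n); print(n,c)
s=sensors.sense();print(s)
E
```

```text
scene {'camera_matrix': array([[488.26826507,   0.        , 280.75058307],
       [  0.        , 488.26826507, 209.3266798 ],
       [  0.        ,   0.        ,   1.        ]]), 'dist_coeffs': array([0.05189133, 0.        , 0.        , 0.        , 0.        ]), 'pose': array([[-8.85693127e-01,  2.77613043e-01, -3.72127240e-01,
         1.01548182e+03],
       [ 4.64237178e-01,  5.39259149e-01, -7.02626083e-01,
         8.77164691e+02],
       [ 5.61485405e-03, -7.95066392e-01, -6.06496418e-01,
         8.41145064e+02],
       [ 0.00000000e+00,  0.00000000e+00,  0.00000000e+00,
         1.00000000e+00]])}
top {'camera_matrix': array([[503.7029715 ,   0.        , 270.35762619],
       [  0.        , 503.7029715 , 208.91201382],
       [  0.        ,   0.        ,   1.        ]]), 'dist_coeffs': array([-0.17036603,  0.        ,  0.        ,  0.        ,  0.        ]), 'pose': array([[-1.41564284e-02, -9.91213527e-01,  1.31511745e-01,
         3.23687293e+02],
       [-9.99836436e-01,  1.25519707e-02, -1.30211169e-02,
         1.03546184e+01],
       [ 1.12559757e-02, -1.31674567e-01, -9.91229091e-01,
         1.66804478e+03],
       [ 0.00000000e+00,  0.00000000e+00,  0.00000000e+00,
         1.00000000e+00]])}
{'time': 0.1, 'joint_pos': array([-7.80028458e+01,  7.50942058e+00,  8.53219068e+01, -6.25374747e-04,
        8.72628225e+01, -4.89368581e+00]), 'qd': array([ 0.05603206, -0.06095873, -0.17145671,  0.0739388 , -0.02837238,
        0.08013289]), 'joint_efforts': array([ 1.14229875e-03, -5.70949996e+01, -5.01942337e+01, -1.77132492e-04,
        8.07210978e-03,  2.92059769e-05]), 'tool_pos': array([ 174.2385047 , -573.63114042,  230.37438348]), 'tcp_rot': array([-1.79906140e+02, -7.40931643e-03,  1.68908643e+01]), 'ft_force': array([-0.30366907, -0.89942512, -0.03617593]), 'wrist_torque': array([ 0.00355066, -0.00167921,  0.014124  ]), 'grip_force': 0.0, 'finger_gap': 85.48997310767943}
```

View pics/top0.png

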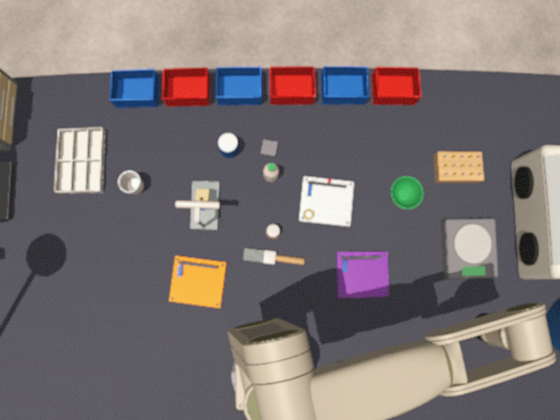

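View pics/scene0.png

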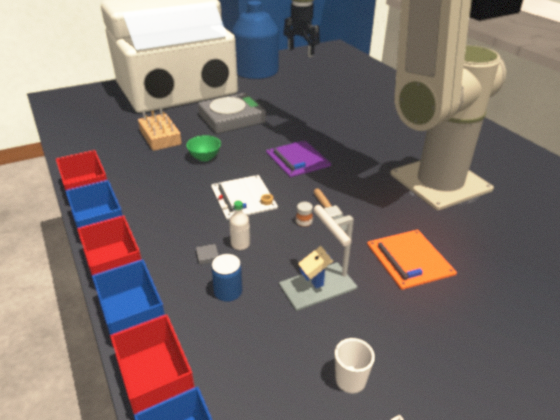

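The top view shows the rack at about (204,205), with the lamp tube along (178–218,205), and the white jig at (327,201). The scene view shows the blank at (316,262), the jig at (244,196) and the bottle just in front of it. I'll enlarge both areas.

```bash
python3 - <<'E'
import cv2, numpy as np
t=cv2.imread("pics/top0.png"); s=cv2.imread("pics/scene0.png")
f=lambda im,x,y,w,h,k: cv2.resize(im[y:y+h,x:x+w],None,fx=k,fy=k,interpolation=cv2.INTER_CUBIC)
a=np.hstack([f(t,175,170,60,70,6.5)[:455,:390],f(t,295,170,62,70,6.5)[:455,:400]])
b=np.hstack([f(s,275,195,90,112,4.4),f(s,200,170,90,112,4.4)])
cv2.imwrite("pics/a.png",a);cv2.imwrite("pics/b.png",b);print(a.shape,b.shape)
E
```

```text
(455, 790, 3) (493, 792, 3)
```

View pics/a.png

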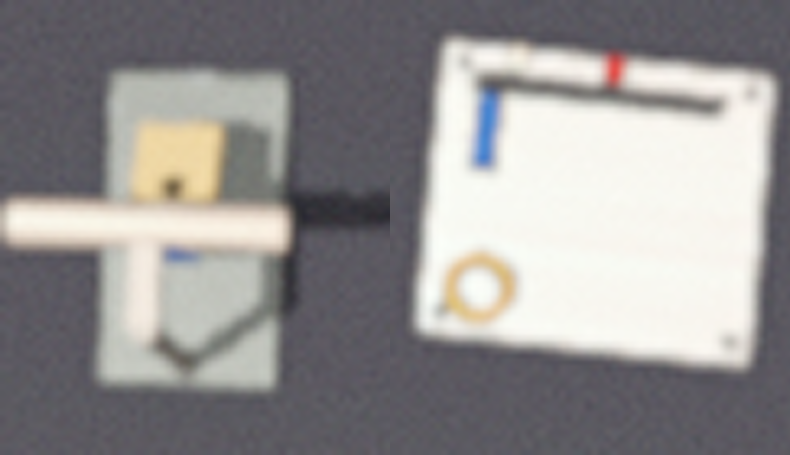

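View pics/b.png

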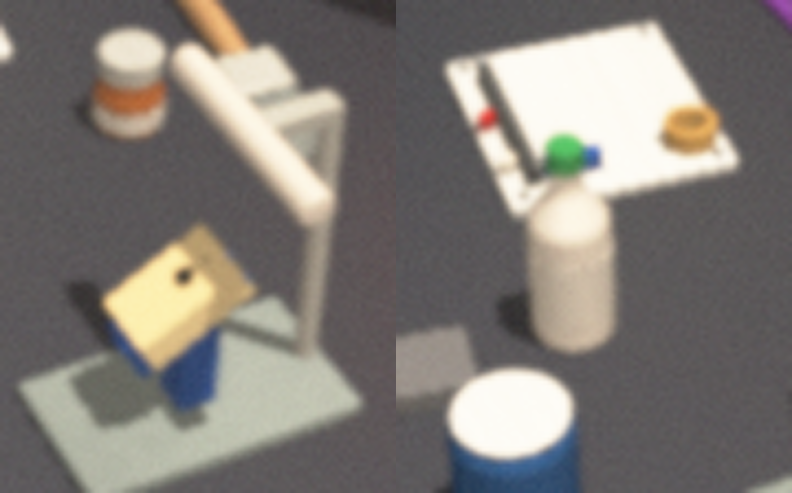

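The jig's axes are close to world: the rail is on +x and the blue stop on +y. The red peg is at (615,70) in the crop, on the -y side, so the plain end goes to the stop. Rack +x points to about world -x. Next I'll measure both poses.

```bash
cat > h.py <<'E'
import cv2, numpy as np
from bench import sensors, optics, r
def cast(n,px,z):
    c=optics.get_calibration(n); P=np.array(c["pose"])
    u=cv2.undistortPoints(np.array(px,float).reshape(-1,1,2),c["camera_matrix"],c["dist_coeffs"]).reshape(-1,2)
    d=np.c_[u,np.ones(len(u))]@P[:3,:3].T; o=P[:3,3]
    return (o+d*((z-o[2])/d[:,2])[:,None])[:,:2]
def crop(im,x,y,w,h,k=6):
    return cv2.resize(im[y:y+h,x:x+w],None,fx=k,fy=k,interpolation=cv2.INTER_CUBIC).astype(int)
def pts(m,x,y,k=6,join=False):
    m=cv2.morphologyEx(m.astype(np.uint8),cv2.MORPH_OPEN,np.ones((7,7)))
    cs,_=cv2.findContours(m,cv2.RETR_EXTERNAL,cv2.CHAIN_APPROX_NONE)
    cs=[c for c in cs if cv2.contourArea(c)>k*k*(12 if join else 40)] if join else [max(cs,key=cv2.contourArea)]
    return (np.vstack(cs).reshape(-1,2)+.5)/k-.5+[x,y]
def proj(n,p):
    c=optics.get_calibration(n); T=np.linalg.inv(c["pose"])
    return cv2.projectPoints(np.array(p,float),cv2.Rodrigues(T[:3,:3])[0],T[:3,3],c["camera_matrix"],c["dist_coeffs"])[0].reshape(-1,2)
E
python3 - <<'E'
from h import *
t=cv2.imread("pics/top0.png"); s=cv2.imread("pics/scene0.png")
rect=lambda w:(np.round(cv2.minAreaRect(w.astype(np.float32))[0],1),np.round(cv2.minAreaRect(w.astype(np.float32))[1],1),round(cv2.minAreaRect(w.astype(np.float32))[2],2),np.round(cv2.boxPoints(cv2.minAreaRect(w.astype(np.float32))),1).tolist())
# top jig
I=crop(t,293,168,68,66); print("jig top",rect(cast("top",pts(I.min(2)>160,293,168),10)))
# top rack: grey-green brighter than bench
I=crop(t,182,172,42,66); g=I[...,1]
m=(g>115); p=pts(m,182,172,join=True); w=cast("top",p,10); print("rack top",rect(w), np.median(g))
# yellow
def yel(I): return (I[...,2]-I[...,0]>45)&(I[...,2]>120)
p=pts(yel(I),182,172); print("yel top", rect(cast("top",p,76.3)))
I=crop(s,285,235,60,60); p=pts(yel(I),285,235)
e=cv2.approxPolyDP(cv2.convexHull(p.astype(np.float32)),1.2,True).reshape(-1,2); print("yel scene px",np.round(e,1).tolist()); print(np.round(cast("scene",e,76.3),1).tolist())
# scene rack plate
I=crop(s,272,255,92,56); p=pts((I[...,1]>112),272,255,join=True); e=cv2.approxPolyDP(cv2.convexHull(p.astype(np.float32)),1.5,True).reshape(-1,2); print("rack scene",np.round(e,1).tolist(),np.round(cast("scene",e,10),1).tolist())
I=crop(s,205,168,78,56); p=pts((I.min(2)>160),205,168); e=cv2.approxPolyDP(cv2.convexHull(p.astype(np.float32)),1.2,True).reshape(-1,2); print("jig scene",np.round(e,1).tolist(),np.round(cast("scene",e,10),1).tolist())
E
```

```text
jig top (array([ 568.8, -198.4]), array([175.5, 155.6]), 83.06, [[480.8999938964844, -276.1000061035156], [635.4000244140625, -294.8999938964844], [656.7000122070312, -120.69999694824219], [502.20001220703125, -101.9000015258789]])
rack top (array([560.7, 221.4]), array([127.1, 168.1]), 89.16, [[475.70001220703125, 159.0], [643.7999877929688, 156.60000610351562], [645.5999755859375, 283.70001220703125], [477.6000061035156, 286.1000061035156]]) 119.0
yel top (array([584., 208.]), array([43.9, 40.2]), 87.15, [[562.7999877929688, 187.10000610351562], [602.9000244140625, 185.10000610351562], [605.0999755859375, 228.89999389648438], [565.0, 230.89999389648438]])
yel scene px [[320.6000061035156, 246.1999969482422], [332.1000061035156, 261.20001220703125], [309.79998779296875, 277.79998779296875], [298.1000061035156, 264.6000061035156], [298.1000061035156, 262.1000061035156]]
[[529.4, 160.7], [532.8, 216.2], [604.2, 237.9], [606.6, 190.4], [602.7, 183.3]]
rack scene [[349.1000061035156, 254.60000610351562], [356.79998779296875, 287.3999938964844], [295.6000061035156, 309.1000061035156], [278.79998779296875, 281.8999938964844], [306.3999938964844, 254.60000610351562]] [[440.2, 157.9], [487.4, 259.3], [645.1, 251.3], [640.1, 160.9], [535.1, 109.1]]
jig scene [[258.3999938964844, 175.10000610351562], [276.6000061035156, 204.10000610351562], [276.79998779296875, 206.89999389648438], [247.10000610351562, 223.39999389648438], [231.89999389648438, 223.39999389648438], [225.39999389648438, 216.8000030517578], [218.39999389648438, 201.8000030517578], [219.39999389648438, 182.39999389648438]] [[485.9, -271.7], [504.6, -112.9], [510.4, -100.8], [615.5, -71.8], [651.9, -90.5], [656.3, -125.5], [647.4, -198.9], [607.9, -289.1]]
```

```bash
cat >> h.py <<'E'
from scipy.spatial.transform import Rotation as Ro
def cur(): 
    s=sensors.sense(); return np.array(s["tool_pos"]),Ro.from_euler("xyz",s["tcp_rot"],degrees=True),s
def Rzy(z,y):
    z=np.array(z)/np.linalg.norm(z); y=np.array(y)-np.dot(y,z)*z; y/=np.linalg.norm(y)
    return Ro.from_matrix(np.c_[np.cross(y,z),y,z])
def RZ(a): return Ro.from_euler("z",a,degrees=True)
O=np.array([567.5,209.3,0]); rk=RZ(177)
nrm=rk.apply([-.5,0,3**.5/2]); RG=Rzy(-nrm,rk.apply([0,1,0])); G=O+[0,0,75]+1*nrm
E
python3 - <<'E'
from h import *
p,R,s=cur(); V=G+150*nrm; V[2]=300
print(G,nrm,V,"shift in tool",R.inv().apply(V-p),"rotvec",(R.inv()*RG).as_rotvec(), "then tool shift to pre",RG.inv().apply(G+150*nrm-V))
E
```

```text
[567.99931477 209.27383202  75.8660254 ] [ 0.49931477 -0.02616798  0.8660254 ] [642.89652987 205.3486353  300.        ] shift in tool [ 674.78136485 -609.31921128  -68.54028333] rotvec [ 0.08927125 -0.51812481  0.33958976] then tool shift to pre [47.11508201  0.         81.60571585]
```

Request:
{"name": "apply_moves", "arguments": {"targets": [[20,-18,-17,0,0,0,0],[30,-27,-17,0,0,0,0],[34,-31,-17,0,0,0,0],[34,-31,-17,0,0,0,0],[34,-31,0,0,0,0,0],[34,-31,0,0,0,0,0],[34,-31,0,0,0,0,0],[34,-31,0,0,0,0,0],[34,-31,0,0,0,0,0],[34,-31,0,0,0,0,0],[34,-31,0,0,0,0,0],[34,-31,0,0,0,0,0],[34,-31,0,0,0,0,0],[34,-31,0,0,0,0,0],[34,-31,0,0,0,0,0],[34,-31,0,0,0,0,0],[34,-31,0,0,0,0,0],[34,-31,0,0,0,0,0],[34,-31,0,0,0,0,0],[34,-31,0,0,0,0,0]]}}

```text
time: 2.6
tool_pos: [633.0, 196.5, 298.6]
tcp_rot: [180.0, 0.1, 16.9]
ft_force: [0.5, -1.2, 1.0]
finger_gap: 85.6
grip_force: 0.0
```

```bash
python3 - <<'E'
from h import *
p,R,s=cur(); V=G+150*nrm; V[2]=300
print(s["time"],p,s["tcp_rot"],s["joint_pos"],s["qd"],"shift",R.inv().apply(V-p),"rotvec",(R.inv()*RG).as_rotvec())
E
```

```text
2.6 [632.9954611  196.54504194 298.61645333] [1.79999498e+02 5.38074252e-02 1.68913351e+01] [ 1.28215964e+01  1.64336888e+01  6.81105414e+01 -4.33993326e-03
  9.55094058e+01  8.59298465e+01] [ 24.05162843  42.76031112 -49.84553593  -0.07926673   6.80437117
  23.98635884] shift [12.03055765 -5.54694274 -1.39489402] rotvec [ 0.09104427 -0.51735309  0.33911091]
```

Request:
{"name": "apply_moves", "arguments": {"targets": [[0,0,0,0.018,-0.1035,0.068,0],[0,0,0,0.018,-0.1035,0.068,0],[0,0,0,0.018,-0.1035,0.068,0],[0,0,0,0.018,-0.1035,0.068,0],[0,0,0,0.018,-0.1035,0.068,0],[0,0,0,0,0,0,0],[0,0,0,0,0,0,0]]}}

```text
time: 3.48
tool_pos: [632.7, 195.3, 299.1]
tcp_rot: [180.0, 29.8, -3.0]
ft_force: [0.2, -0.3, 0.5]
finger_gap: 84.8
grip_force: 0.0
```

```bash
python3 - <<'E'
from h import *
p,R,s=cur()
im=optics.snapshot("scene"); cv2.imwrite("pics/s1.png",cv2.cvtColor(im,cv2.COLOR_RGB2BGR))
print(s["time"],p,s["joint_pos"],s["ft_force"],"shift to pre",R.inv().apply(G+150*nrm-p),"rotvec",(R.inv()*RG).as_rotvec())
E
```

```text
3.475 [632.73927438 195.33996593 299.14822862] [  9.3623067   49.22443789  28.6086298    8.08005227 131.15626665
 106.07151578] [ 0.22457318 -0.34462719  0.54354679] shift to pre [ 54.81503234 -10.55340328  76.20239776] rotvec [ 0.00072366 -0.0027628   0.00051407]
```

View pics/s1.png

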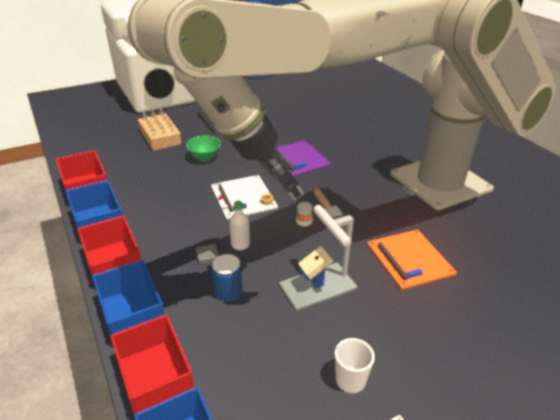

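The scene view shows the gripper tilted at about (290,185), clear of the lamp at (335,225). I'll move to the pre-grasp pose and partway down the slope normal.

Request:
{"name": "apply_moves", "arguments": {"targets": [[14,-3,19,0,0,0,0],[14,-3,19,0,0,0,0],[14,-3,19,0,0,0,0],[13,-2,19,0,0,0,0],[0,0,25,0,0,0,0],[0,0,25,0,0,0,0],[0,0,20,0,0,0,0],[0,0,10,0,0,0,0],[0,0,0,0,0,0,0],[0,0,0,0,0,0,0],[0,0,0,0,0,0,0]]}}

```text
time: 4.9
tool_pos: [603.8, 207.7, 137.5]
tcp_rot: [180.0, 29.8, -3.1]
ft_force: [0.9, 0.3, -0.4]
finger_gap: 85.4
grip_force: 0.0
```

```bash
python3 - <<'E'
from h import *
p,R,s=cur()
im=cv2.cvtColor(optics.snapshot("scene"),cv2.COLOR_RGB2BGR);t=cv2.cvtColor(optics.snapshot("top"),cv2.COLOR_RGB2BGR)
print(s["time"],p,s["joint_pos"],s["ft_force"],"shift to G",R.inv().apply(G-p),"rotvec",(R.inv()*RG).as_rotvec())
a=np.hstack([crop(im,265,180,100,120,4),crop(t,170,160,70,80,6)[:480]]);cv2.imwrite("pics/s2.png",a)
E
```

```text
4.9 [603.77868391 207.6766905  137.52453546] [ 10.54311556  45.8152561   50.42804546   7.25642651 112.74742555
 104.66944036] [ 0.92743508  0.34527922 -0.44919509] shift to G [-0.3764279   0.27340358 71.30406392] rotvec [ 6.22339127e-05 -2.66683368e-03 -8.75177015e-04][ WARN:0@2.119] global loadsave.cpp:1063 imwrite_ Unsupported depth image for selected encoder is fallbacked to CV_8U.
```

View pics/s2.png

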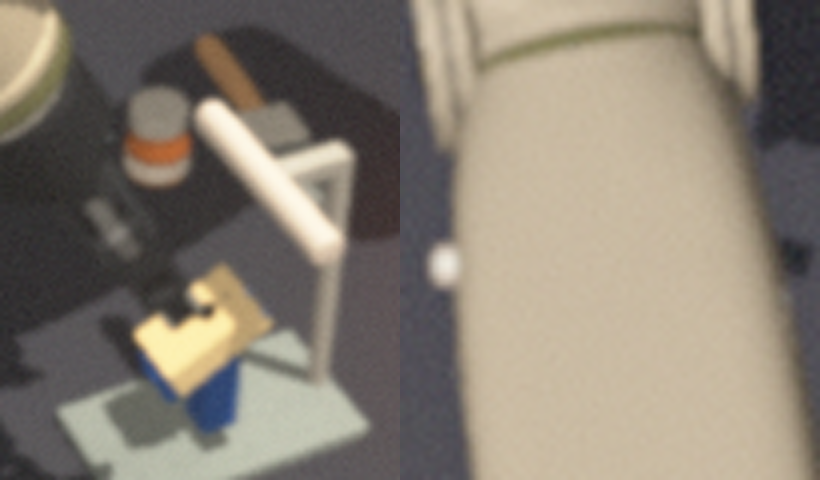

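The scene crop shows the fingers over the blank at (165,290), lined up with it and well clear of the lamp. I'll descend.

Request:
{"name": "apply_moves", "arguments": {"targets": [[0,0,15,0,0,0,0],[0,0,15,0,0,0,0],[0,0,15,0,0,0,0],[0,0,12,0,0,0,0],[0,0,8,0,0,0,0],[0,0,6,0,0,0,0],[0,0,0,0,0,0,0],[0,0,0,0,0,0,0]]}}

```text
time: 6.0
tool_pos: [568.0, 209.5, 75.6]
tcp_rot: [180.0, 29.9, -3.1]
ft_force: [0.3, -0.1, 0.5]
finger_gap: 85.5
grip_force: 0.0
```

Request:
{"name": "apply_moves", "arguments": {"targets": [[0,0,0,0,0,0,0.3],[0,0,0,0,0,0,0.4],[0,0,0,0,0,0,0.45],[0,0,0,0,0,0,0.5],[0,0,0,0,0,0,0.55],[0,0,0,0,0,0,0.6]], "force": 20}}

```text
time: 6.75
tool_pos: [567.8, 209.4, 75.4]
tcp_rot: [179.9, 29.9, -3.1]
ft_force: [0.6, -0.8, 2.1]
finger_gap: 39.8
grip_force: 21.5
```

Request:
{"name": "apply_moves", "arguments": {"targets": [[0,0,0,0,0,0,0.8],[0,0,0,0,0,0,0.8],[0,0,-4,0,0,0,0.8],[0,0,-8,0,0,0,0.8],[0,0,-15,0,0,0,0.8],[0,0,-20,0,0,0,0.8],[0,0,-25,0,0,0,0.8],[0,0,-25,0,0,0,0.8],[0,0,-25,0,0,0,0.8],[0,0,-20,0,0,0,0.8],[0,0,-10,0,0,0,0.8],[0,0,0,0,0,0,0.8],[0,0,0,0,0,0,0.8]], "force": 60}}

```text
time: 8.38
tool_pos: [643.3, 205.6, 206.5]
tcp_rot: [179.9, 30.0, -3.1]
ft_force: [-0.9, 0.4, -1.4]
finger_gap: 38.8
grip_force: 61.1
```

```bash
cat >> h.py <<'E'
J=np.array([569.5,-199,0]); jk=RZ(-7)
def jw(x,y,z): return J+jk.apply([x,y,z])
RD=Rzy([0,0,-1],jk.apply([1,0,0]))
E
python3 - <<'E'
from h import *
p,R,s=cur()
im=cv2.cvtColor(optics.snapshot("scene"),cv2.COLOR_RGB2BGR)
cv2.imwrite("pics/s3.png",crop(im,150,120,220,180,3).clip(0,255).astype(np.uint8))
W=jw(15,3,100)
print(s["time"],p,s["joint_pos"],s["ft_force"],s["finger_gap"],"rotvec",(R.inv()*RD).as_rotvec(),RD.as_matrix().round(2), W, "untilt",(R.inv()*Rzy([0,0,-1],R.as_matrix()[:,1])).as_rotvec())
E
```

```text
8.375 [643.27501359 205.57010108 206.49609972] [  9.91517258  51.88745671  34.1689325    7.6182326  123.05606359
 105.46384257] [-0.89701699  0.39089795 -1.3839403 ] 38.799609114068936 rotvec [-0.39122838  0.42082736 -1.46466425] [[ 0.12  0.99  0.  ]
 [ 0.99 -0.12  0.  ]
 [ 0.    0.   -1.  ]] [ 584.7538003 -197.8504017  100.       ] untilt [ 9.49389866e-04  5.23076250e-01 -2.54122439e-04]
```

View pics/s3.png

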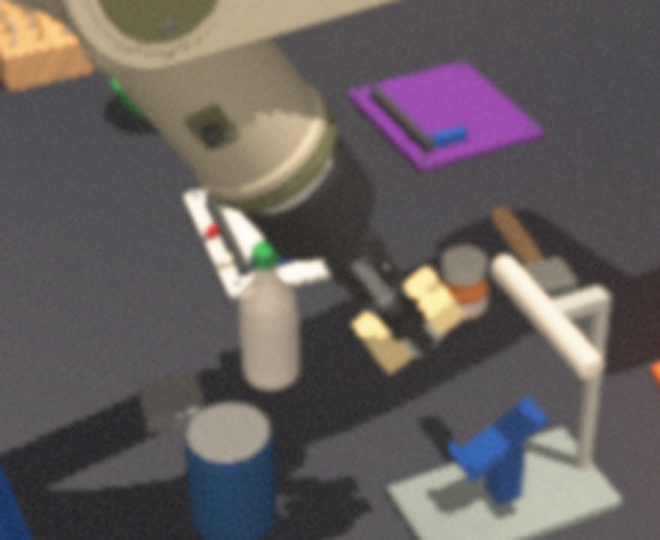

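The blank is held level in the jaws at crop (405,320), and the rack is empty. Next I'll untilt, raise and yaw it.

Request:
{"name": "apply_moves", "arguments": {"targets": [[0,0,0,0,0.08,0,0.8],[0,0,0,0,0.125,0,0.8],[0,0,0,0,0.125,0,0.8],[0,0,0,0,0.125,0,0.8],[0,0,0,0,0.068,0,0.8],[0,0,-20,0,0,0,0.8],[0,0,-25,0,0,-0.1,0.8],[0,0,-15,0,0,-0.15,0.8],[0,0,0,0,0,-0.15,0.8],[0,0,0,0,0,-0.15,0.8],[0,0,0,0,0,-0.15,0.8],[0,0,0,0,0,-0.15,0.8],[0,0,0,0,0,-0.15,0.8],[0,0,0,0,0,-0.15,0.8],[0,0,0,0,0,-0.15,0.8],[0,0,0,0,0,-0.15,0.8],[0,0,0,0,0,-0.05,0.8],[0,0,0,0,0,0,0.8],[0,0,0,0,0,0,0.8]]}}

```text
time: 10.8
tool_pos: [643.7, 205.5, 267.5]
tcp_rot: [180.0, 0.0, 82.8]
ft_force: [0.2, 0.2, -1.3]
finger_gap: 38.7
grip_force: 61.1
```

```bash
python3 - <<'E'
from h import *
p,R,s=cur(); W=jw(0,0,100); W[2]=p[2]
print(s["time"],p,s["tcp_rot"],s["joint_pos"].round(1),"rotvec",(R.inv()*RD).as_rotvec(),W,"shift",RD.inv().apply(W-p))
E
```

```text
10.8 [643.74806485 205.54214287 267.45778871] [1.79987993e+02 4.27830340e-02 8.28225705e+01] [13.4 18.7 68.6 -0.  92.7 20.6] rotvec [ 0.0002084   0.00074703 -0.00309665] [ 569.5        -199.          267.45778871] shift [-410.57531    -24.3933457    0.       ]
```

Request:
{"name": "apply_moves", "arguments": {"targets": [[-20,-2,0,0,0,0,0.8],[-35,-2,0,0,0,0,0.8],[-40,-2,0,0,0,0,0.8],[-40,-3,0,0,0,0,0.8],[-40,-3,0,0,0,0,0.8],[-40,-2,0,0,0,0,0.8],[-40,-2,0,0,0,0,0.8],[-40,-2,0,0,0,0,0.8],[-40,-2,0,0,0,0,0.8],[-40,-2,0,0,0,0,0.8],[-25,-2,0,0,0,0,0.8],[-10,0,20,0,0,0,0.8],[0,0,35,0,0,0,0.8],[0,0,40,0,0,0,0.8],[0,0,40,0,0,0,0.8],[0,0,35,0,0,0,0.8],[0,0,20,0,0,0,0.8],[0,0,10,0,0,0,0.8],[0,0,0,0,0,0,0.8],[0,0,0,0,0,0,0.8]]}}

```text
time: 13.3
tool_pos: [570.1, -198.9, 68.9]
tcp_rot: [179.8, 0.1, 82.9]
ft_force: [0.2, 0.3, -0.9]
finger_gap: 38.5
grip_force: 61.1
```

```bash
python3 - <<'E'
from h import *
p,R,s=cur()
im=cv2.cvtColor(optics.snapshot("scene"),cv2.COLOR_RGB2BGR)
cv2.imwrite("pics/s4raw.png",im)
cv2.imwrite("pics/s4.png",crop(im,190,120,120,115,5).clip(0,255).astype(np.uint8))
print(s["time"],p,s["tcp_rot"],s["ft_force"],"jig",jk.inv().apply(p-J))
for q in [(0,0),(50,-60),(50,70),(9,55),(47,55),(-50,55)]: print(q,((proj("scene",[jw(*q,10)])-[190,120])*5).round())
E
```

```text
13.3 [ 570.11995025 -198.90532663   68.86507934] [1.79832804e+02 9.30841753e-02 8.29131442e+01] [ 0.15355548  0.27569527 -0.88255497] jig [ 0.60379145  0.16952062 68.86507934]
(0, 0) [[267. 372.]]
(50, -60) [[156. 334.]]
(50, 70) [[218. 459.]]
(9, 55) [[280. 429.]]
(47, 55) [[215. 443.]]
(-50, 55) [[379. 407.]]
```

View pics/s4.png

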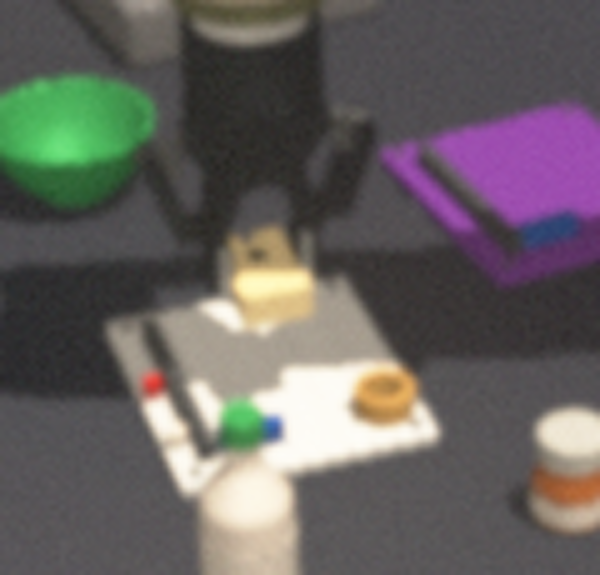

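The crop shows the blank hanging over the jig at (272,290), with its notch away from the stop. The projected stop corner (280,429) matches the blue end at (283,428). I'll lower it.

Request:
{"name": "apply_moves", "arguments": {"targets": [[0,0,10,0,0,0,0.8],[0,0,15,0,0,0,0.8],[0,0,13,0,0,0,0.8],[0,0,8,0,0,0,0.8],[0,0,5,0,0,0,0.8],[0,0,2,0,0,0,0.8],[0,0,0,0,0,0,0.8],[0,0,0,0,0,0,0.8]]}}

```text
time: 14.35
tool_pos: [569.4, -198.7, 14.7]
tcp_rot: [179.9, 0.1, 82.9]
ft_force: [0.8, -0.1, -1.2]
finger_gap: 38.9
grip_force: 61.1
```

Request:
{"name": "apply_moves", "arguments": {"targets": [[0,0,1,0,0,0,0.8],[0,0,1,0,0,0,0.8],[0,0,1,0,0,0,0.8],[0,0,0,0,0,0,0.8],[0,0,0,0,0,0,0.8]]}}

```text
time: 14.98
tool_pos: [569.0, -198.5, 11.2]
tcp_rot: [180.0, 0.0, 82.9]
ft_force: [-0.4, 0.1, 0.3]
finger_gap: 38.8
grip_force: 61.2
```

Request:
{"name": "apply_moves", "arguments": {"targets": [[0,0,0.5,0,0,0,0.8],[0,0,0,0,0,0,0.8],[0,0,0,0,0,0,0.8]]}}

```text
time: 15.35
tool_pos: [569.0, -198.5, 11.2]
tcp_rot: [180.0, 0.1, 82.9]
ft_force: [-3.0, 1.1, 6.3]
finger_gap: 38.9
grip_force: 61.9
```

Request:
{"name": "apply_moves", "arguments": {"targets": [[0,0,0.5,0,0,0,0.8],[0,0,0,0,0,0,0.8],[0,0,0,0,0,0,0.8]]}}

```text
time: 15.72
tool_pos: [569.0, -198.5, 11.2]
tcp_rot: [180.0, 0.1, 82.9]
ft_force: [-5.2, 1.8, 8.7]
finger_gap: 38.7
grip_force: 62.4
```

Request:
{"name": "apply_moves", "arguments": {"targets": [[0,0,-0.5,0,0,0,0.8],[0,0,0,0,0,0,0.5],[0,0,0,0,0,0,0.46],[0,0,0,0,0,0,0.42],[0,0,0,0,0,0,0.4],[0,0,0,0,0,0,0.4]], "force": 20}}

```text
time: 16.48
tool_pos: [569.0, -198.5, 10.6]
tcp_rot: [180.0, 0.0, 82.9]
ft_force: [-0.1, 0.4, 0.3]
finger_gap: 50.9
grip_force: 0.0
```

Request:
{"name": "apply_moves", "arguments": {"targets": [[0,0,-5,0,0,0,0.4],[0,0,-15,0,0,0,0.4],[0,0,-25,0,0,0,0.4],[0,0,-20,0,0,0,0.6],[0,0,-5,0,0,0,0.8],[0,0,0,0,0,0,1],[0,0,0,0,0,0,1]]}}

```text
time: 17.35
tool_pos: [568.2, -198.1, 79.6]
tcp_rot: [-179.9, 0.0, 82.9]
ft_force: [0.7, -0.3, -0.6]
finger_gap: 0.3
grip_force: 0.0
```

```bash
python3 - <<'E'
from h import *
p,R,s=cur()
im=cv2.cvtColor(optics.snapshot("scene"),cv2.COLOR_RGB2BGR)
cv2.imwrite("pics/s5.png",crop(im,190,120,120,115,5).clip(0,255).astype(np.uint8))
print(s["time"],p,s["tcp_rot"],s["ft_force"],s["finger_gap"],"jig",jk.inv().apply(p-J))
for c in [(20,32),(-20,32),(-20,-32),(20,-32)]: print(c,((proj("scene",[jw(c[0]-.5,c[1]+.5,30)])-[190,120])*5).round())
E
```

```text
17.35 [ 568.23534474 -198.12736109   79.5580506 ] [-1.79923500e+02  1.86983503e-02  8.29066223e+01] [ 0.71998729 -0.33390109 -0.60623821] 0.2998830672782397 jig [-1.36157664  0.71201168 79.5580506 ]
(20, 32) [[249. 382.]]
(-20, 32) [[316. 368.]]
(-20, -32) [[283. 309.]]
(20, -32) [[217. 322.]]
```

View pics/s5.png

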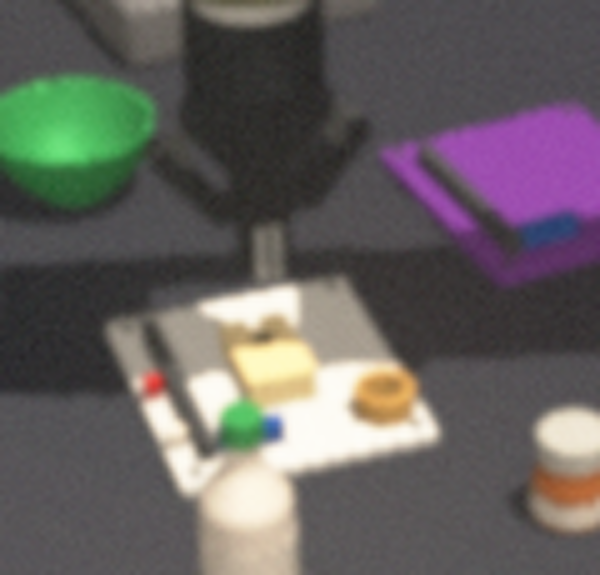

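The crop shows the blank lying flat at (270,360), upright and matching the prediction, with its notch away from the stop and gaps to both the rail and the stop. Next I'll push it from the side with the shut fingers.

Request:
{"name": "apply_moves", "arguments": {"targets": [[0,-15,0,0,0,0,1],[0,-20,0,0,0,0,1],[0,-15,10,0,0,0,1],[0,0,20,0,0,0,1],[0,0,20,0,0,0,1],[0,0,10,0,0,0,1],[0,0,4,0,0,0,1],[0,0,0,0,0,0,1],[0,0,0,0,0,0,1]]}}

```text
time: 18.52
tool_pos: [520.0, -192.6, 17.4]
tcp_rot: [179.9, 0.1, 82.9]
ft_force: [0.2, 0.4, 0.1]
finger_gap: 0.2
grip_force: 0.0
```

Request:
{"name": "apply_moves", "arguments": {"targets": [[0,4,0,0,0,0,1],[0,4,0,0,0,0,1],[0,3,0,0,0,0,1],[0,3,0,0,0,0,1],[0,3,0,0,0,0,1],[0,3,0,0,0,0,1],[0,3,0,0,0,0,1],[0,3,0,0,0,0,1],[0,3,0,0,0,0,1],[0,0,0,0,0,0,1],[0,0,0,0,0,0,1]]}}

```text
time: 19.9
tool_pos: [548.3, -195.9, 16.7]
tcp_rot: [180.0, 0.0, 82.9]
ft_force: [-0.1, -0.1, 0.0]
finger_gap: -0.2
grip_force: 0.0
```

```bash
cat >> h.py <<'E'
def st():
    p,R,s=cur(); print(s["time"],p.round(1),s["tcp_rot"].round(2),"F jig",jk.inv().apply(s["ft_force"]).round(1),"jig",jk.inv().apply(p-J).round(1))
E
python3 -c "from h import *;st()"
```

```text
19.9 [ 548.3 -195.9   16.7] [1.7996e+02 5.0000e-02 8.2910e+01] F jig [-0.1 -0.2  0. ] jig [-21.4   0.5  16.7]
```

Request:
{"name": "apply_moves", "arguments": {"targets": [[0,2,0,0,0,0,1],[0,2,0,0,0,0,1],[0,2,0,0,0,0,1],[0,2,0,0,0,0,1],[0,2,0,0,0,0,1],[0,1.5,0,0,0,0,1]]}}

```text
time: 20.65
tool_pos: [559.7, -197.3, 16.7]
tcp_rot: [180.0, 0.0, 82.9]
ft_force: [-0.6, -0.1, -1.2]
finger_gap: 0.2
grip_force: 0.3
```

```bash
python3 - <<'E'
from h import *
st()
im=cv2.cvtColor(optics.snapshot("scene"),cv2.COLOR_RGB2BGR)
cv2.imwrite("pics/s6.png",crop(im,190,120,120,115,5).clip(0,255).astype(np.uint8))
# yellow extents
I=crop(im,200,160,80,60); m=(I[...,2]-I[...,0]>45)&(I[...,2]>100); ys,xs=np.nonzero(m)
n,l,stt,c=cv2.connectedComponentsWithStats(m.astype(np.uint8))
for i in range(1,n):
    if stt[i][4]>300: print("comp", c[i]/6+[200,160], stt[i][4])
for d in (0,10,20,30): print(d,proj("scene",[jw(d,0,20)]).round(1))
E
```

```text
20.65 [ 559.7 -197.3   16.7] [1.7998e+02 5.0000e-02 8.2910e+01] F jig [-0.5 -0.2 -1.2] jig [-9.9  0.5 16.7]
comp [235.82257538 193.41511556] 9187
comp [266.93296352 198.93029961] 5318
comp [220.53048407 196.98023897] 1088
0 [[243.2 191.7]]
10 [[239.9 192.4]]
20 [[236.6 193.1]]
30 [[233.2 193.8]]
```

Request:
{"name": "apply_moves", "arguments": {"targets": [[0,1,0,0,0,0,1],[0,1,0,0,0,0,1],[0,1,0,0,0,0,1],[0,0,0,0,0,0,1]]}}

```text
time: 21.2
tool_pos: [562.7, -197.7, 16.7]
tcp_rot: [180.0, 0.1, 82.9]
ft_force: [0.0, 0.8, 0.0]
finger_gap: -0.2
grip_force: 0.1
```

Request:
{"name": "apply_moves", "arguments": {"targets": [[0,1,0,0,0,0,1],[0,1,0,0,0,0,1],[0,0,0,0,0,0,1]]}}

```text
time: 21.58
tool_pos: [564.7, -198.0, 16.7]
tcp_rot: [180.0, 0.0, 82.9]
ft_force: [-0.6, -0.8, 0.3]
finger_gap: 0.1
grip_force: 0.1
```

Request:
{"name": "apply_moves", "arguments": {"targets": [[0,1,0,0,0,0,1],[0,0,0,0,0,0,1],[0,0,0,0,0,0,1]]}}

```text
time: 21.95
tool_pos: [565.6, -198.1, 16.7]
tcp_rot: [180.0, 0.1, 82.9]
ft_force: [0.0, 0.8, 0.5]
finger_gap: -0.0
grip_force: 0.1
```

Jig x is now about -4 with no contact force yet, so I'll keep going in small steps.

Request:
{"name": "apply_moves", "arguments": {"targets": [[0,1,0,0,0,0,1],[0,0,0,0,0,0,1]]}}

```text
time: 22.2
tool_pos: [566.3, -198.2, 16.6]
tcp_rot: [-180.0, 0.1, 82.9]
ft_force: [-3.1, -0.2, 1.5]
finger_gap: -0.1
grip_force: 1.4
```

Request:
{"name": "apply_moves", "arguments": {"targets": [[0,1,0,0,0,0,1],[0,0,0,0,0,0,1]]}}

```text
time: 22.45
tool_pos: [566.4, -198.2, 16.6]
tcp_rot: [-179.9, 0.0, 82.9]
ft_force: [-8.1, -0.1, 5.5]
finger_gap: -0.1
grip_force: 4.0
```

Request:
{"name": "apply_moves", "arguments": {"targets": [[0,1,0,0,0,0,1],[0,0,0,0,0,0,1]]}}

```text
time: 22.7
tool_pos: [566.5, -198.2, 16.5]
tcp_rot: [-179.8, 0.0, 82.9]
ft_force: [-11.8, 1.4, 9.4]
finger_gap: 0.1
grip_force: 6.4
```

Request:
{"name": "apply_moves", "arguments": {"targets": [[0,-5,0,0,0,0,1],[0,-10,0,0,0,0,1],[0,-5,-10,0,0,0,1],[0,0,-20,0,0,0,1],[0,0,-20,0,0,0,1],[-15,12,-5,0,0,0,1],[-20,16,0,0,0,0,1],[-20,16,0,0,0,0,1],[-5,4,0,0,0,0,1],[0,0,0,0,0,0,1],[0,0,0,0,0,0,1],[0,0,0,0,0,0,1]]}}

```text
time: 24.2
tool_pos: [588.6, -260.7, 71.8]
tcp_rot: [180.0, 0.0, 82.9]
ft_force: [-0.6, -0.2, 0.8]
finger_gap: 0.1
grip_force: 0.0
```

```bash
python3 - <<'E'
from h import *
st()
im=cv2.cvtColor(optics.snapshot("scene"),cv2.COLOR_RGB2BGR)
I=crop(im,215,170,50,50); m=(I[...,2]-I[...,0]>45)&(I[...,2]>100)
p=pts(m,215,170); print("px",len(p),p.mean(0))
for z in (30,10):
  e=cv2.approxPolyDP(cv2.convexHull(p.astype(np.float32)),1,True).reshape(-1,2)
  w=cast("scene",e,z); print(z,jk.inv().apply(np.c_[w,0*w[:,0]]-J)[:,:2].round(1).tolist())
E
```

```text
24.2 [ 588.6 -260.7   71.8] [1.800e+02 4.000e-02 8.294e+01] F jig [-0.5 -0.2  0.8] jig [ 26.5 -58.9  71.8]
px 366 [232.89344262 192.78278689]
30 [[10.0, -35.3], [7.2, -22.3], [18.1, 52.7], [52.9, 55.7], [52.2, -32.4], [39.4, -38.7]]
10 [[2.5, -63.8], [-0.3, -50.5], [10.9, 26.3], [46.5, 29.4], [45.8, -60.9], [32.7, -67.3]]
```

Request:
{"name": "apply_moves", "arguments": {"targets": [[0,0,15,0,0,0,1],[0,0,20,0,0,0,1],[0,0,14,0,0,0,1],[0,0,6,0,0,0,1],[0,0,0,0,0,0,1],[0,0,0,0,0,0,1]]}}

```text
time: 25.0
tool_pos: [589.4, -261.7, 17.4]
tcp_rot: [179.9, 0.1, 82.9]
ft_force: [-0.5, 0.2, -0.2]
finger_gap: -0.2
grip_force: 0.0
```

Request:
{"name": "apply_moves", "arguments": {"targets": [[4,0,0,0,0,0,1],[4,0,0,0,0,0,1],[3,0,0,0,0,0,1],[3,0,0,0,0,0,1],[3,0,0,0,0,0,1],[2,0,0,0,0,0,1],[2,0,0,0,0,0,1],[2,0,0,0,0,0,1],[2,0,0,0,0,0,1],[0,0,0,0,0,0,1]]}}

```text
time: 26.25
tool_pos: [592.0, -236.4, 16.7]
tcp_rot: [180.0, 0.0, 82.9]
ft_force: [0.3, -0.8, 0.2]
finger_gap: -0.2
grip_force: 0.0
```

```bash
cat > c.py <<'E'
from h import *
st()
im=cv2.cvtColor(optics.snapshot("scene"),cv2.COLOR_RGB2BGR)
I=crop(im,215,165,50,60); m=(I[...,2]-I[...,0]>45)&(I[...,2]>100)
p=pts(m,215,165); e=cv2.convexHull(p.astype(np.float32)).reshape(-1,2); w=cast("scene",e,30); w=jk.inv().apply(np.c_[w,0*w[:,0]]-J)[:,:2]
print("blank z30 min,max",w.min(0).round(1),w.max(0).round(1))
E
python3 c.py
```

```text
26.25 [ 592.  -236.4   16.7] [1.7998e+02 4.0000e-02 8.2920e+01] F jig [ 0.4 -0.7  0.2] jig [ 26.9 -34.4  16.7]
blank z30 min,max [  6.8 -29.6] [54.8 63.1]
```

Request:
{"name": "apply_moves", "arguments": {"targets": [[2,0,0,0,0,0,1],[2,0,0,0,0,0,1],[2,0,0,0,0,0,1],[2,0,0,0,0,0,1],[1,0,0,0,0,0,1],[0,0,0,0,0,0,1]]}}

```text
time: 27.05
tool_pos: [593.1, -227.5, 16.7]
tcp_rot: [180.0, 0.0, 82.9]
ft_force: [-0.2, 0.5, 0.2]
finger_gap: -0.2
grip_force: 0.0
```

Request:
{"name": "apply_moves", "arguments": {"targets": [[1,0,0,0,0,0,1],[1,0,0,0,0,0,1],[0,0,0,0,0,0,1]]}}

```text
time: 27.42
tool_pos: [593.3, -225.6, 16.7]
tcp_rot: [180.0, 0.0, 82.9]
ft_force: [-0.9, 0.3, -0.2]
finger_gap: 0.3
grip_force: 0.1
```

Request:
{"name": "apply_moves", "arguments": {"targets": [[1,0,0,0,0,0,1],[1,0,0,0,0,0,1],[0,0,0,0,0,0,1]]}}

```text
time: 27.8
tool_pos: [593.6, -223.6, 16.7]
tcp_rot: [180.0, 0.0, 82.9]
ft_force: [-0.7, 0.9, 0.4]
finger_gap: -0.2
grip_force: 0.1
```

```bash
python3 c.py
```

```text
27.8 [ 593.6 -223.6   16.7] [1.7998e+02 4.0000e-02 8.2910e+01] F jig [-0.8  0.8  0.4] jig [ 26.9 -21.5  16.7]
blank z30 min,max [  7.  -16.4] [54.9 63.3]
```

Request:
{"name": "apply_moves", "arguments": {"targets": [[1,0,0,0,0,0,1],[1,0,0,0,0,0,1],[0,0,0,0,0,0,1]]}}

```text
time: 28.22
tool_pos: [593.8, -222.5, 16.9]
tcp_rot: [180.0, 0.1, 82.9]
ft_force: [0.2, -5.8, 0.0]
finger_gap: 0.0
grip_force: 2.6
```

Request:
{"name": "apply_moves", "arguments": {"targets": [[1,0,0,0,0,0,1],[0,0,0,0,0,0,1]]}}

```text
time: 28.48
tool_pos: [593.8, -222.4, 17.0]
tcp_rot: [180.0, 0.2, 82.9]
ft_force: [-2.5, -8.9, -0.1]
finger_gap: -0.1
grip_force: 4.4
```

Request:
{"name": "apply_moves", "arguments": {"targets": [[1,0,0,0,0,0,1],[0,0,0,0,0,0,1]]}}

```text
time: 28.72
tool_pos: [593.8, -222.4, 17.2]
tcp_rot: [179.9, 0.3, 82.9]
ft_force: [-2.9, -12.3, -0.3]
finger_gap: -0.2
grip_force: 6.2
```

Request:
{"name": "apply_moves", "arguments": {"targets": [[1,0,0,0,0,0,1],[0,0,0,0,0,0,1]]}}

```text
time: 28.98
tool_pos: [593.9, -222.3, 17.4]
tcp_rot: [179.9, 0.3, 82.9]
ft_force: [-4.1, -15.4, 0.0]
finger_gap: 0.1
grip_force: 8.0
```

Request:
{"name": "apply_moves", "arguments": {"targets": [[-5,0,0,0,0,0,1],[-10,0,0,0,0,0,1],[-5,0,-10,0,0,0,1],[0,0,-25,0,0,0,1],[0,0,-20,0,0,0,1],[15,-16,0,0,0,0,1],[20,-20,0,0,0,0,1],[15,-15,0,0,0,0,1],[0,0,0,0,0,0,1],[0,0,0,0,0,0,1],[0,0,0,0,0,0,1]]}}

```text
time: 30.35
tool_pos: [547.9, -183.4, 72.1]
tcp_rot: [179.9, 0.1, 82.9]
ft_force: [0.0, 0.1, -1.0]
finger_gap: 0.1
grip_force: 0.0
```

```bash
python3 c.py
```

```text
30.35 [ 547.9 -183.4   72.1] [1.7993e+02 7.0000e-02 8.2880e+01] F jig [ 0.   0.1 -1. ] jig [-23.3  12.9  72.1]
blank z30 min,max [  7.3 -10.5] [54.8 62.5]
```

Request:
{"name": "apply_moves", "arguments": {"targets": [[6,0,15,0,0,0,1],[0,0,20,0,0,0,1],[0,0,15,0,0,0,1],[0,0,5,0,0,0,1],[0,0,0,0,0,0,1],[0,4,0,0,0,0,1],[0,4,0,0,0,0,1],[0,4,0,0,0,0,1],[0,3,0,0,0,0,1],[0,2,0,0,0,0,1],[0,1,0,0,0,0,1],[0,0,0,0,0,0,1],[0,0,0,0,0,0,1]]}}

```text
time: 32.02
tool_pos: [565.8, -178.9, 16.6]
tcp_rot: [180.0, 0.0, 82.9]
ft_force: [0.3, -0.8, 0.1]
finger_gap: 0.0
grip_force: 0.0
```

```bash
python3 -c "from h import *;st()"
```

```text
32.025 [ 565.8 -178.9   16.6] [1.7999e+02 5.0000e-02 8.2910e+01] F jig [ 0.4 -0.8  0.1] jig [-6.2 19.5 16.6]
```

Request:
{"name": "apply_moves", "arguments": {"targets": [[0,1,0,0,0,0,1],[0,1,0,0,0,0,1],[0,0,0,0,0,0,1]]}}

```text
time: 32.4
tool_pos: [568.0, -179.3, 16.7]
tcp_rot: [180.0, 0.1, 82.9]
ft_force: [0.1, -0.1, -0.9]
finger_gap: -0.1
grip_force: 0.0
```

Request:
{"name": "apply_moves", "arguments": {"targets": [[0,1,0,0,0,0,1],[0,0,0,0,0,0,1]]}}

```text
time: 32.65
tool_pos: [568.6, -179.3, 16.6]
tcp_rot: [-180.0, 0.0, 82.9]
ft_force: [-2.0, 0.0, -0.3]
finger_gap: 0.2
grip_force: 1.1
```

Request:
{"name": "apply_moves", "arguments": {"targets": [[0,1,0,0,0,0,1],[0,0,0,0,0,0,1]]}}

```text
time: 32.9
tool_pos: [568.7, -179.3, 16.5]
tcp_rot: [-179.9, 0.0, 82.9]
ft_force: [-7.2, 1.5, 5.0]
finger_gap: -0.1
grip_force: 3.7
```

```bash
python3 -c "from h import *;st()"
```

```text
32.9 [ 568.7 -179.3   16.5] [-1.7987e+02  4.0000e-02  8.2910e+01] F jig [-7.3  0.6  5. ] jig [-3.2 19.5 16.5]
```

The finger met the blank at the same jig x (-3.2) as before, so it is still flush on the rail. I'll retract and take a last look.

Request:
{"name": "apply_moves", "arguments": {"targets": [[0,-5,0,0,0,0,1],[0,-8,0,0,0,0,1],[0,-3,-15,0,0,0,1],[0,0,-40,0,0,0,1],[0,0,-50,0,0,0,1],[0,0,-50,0,0,0,1],[-30,-30,-20,0,0,0,1],[-50,-40,0,0,0,0,1],[-55,-40,0,0,0,0,1],[-55,-40,0,0,0,0,1],[-55,-30,0,0,0,0,1],[-50,0,0,0,0,0,1],[-30,0,0,0,0,0,1],[0,0,0,0,0,0,1],[0,0,0,0,0,0,1],[0,0,0,0,0,0,1]]}}

```text
time: 34.9
tool_pos: [344.4, -467.4, 192.3]
tcp_rot: [180.0, 0.1, 83.0]
ft_force: [-0.2, 0.2, -0.1]
finger_gap: -0.2
grip_force: 0.0
```

```bash
python3 c.py; python3 - <<'E'
from h import *
s=cv2.cvtColor(optics.snapshot("scene"),cv2.COLOR_RGB2BGR);t=cv2.cvtColor(optics.snapshot("top"),cv2.COLOR_RGB2BGR)
a=np.hstack([crop(s,205,165,75,66,5),crop(t,295,170,66,66,5)]).clip(0,255).astype(np.uint8);cv2.imwrite("pics/f.png",a);print(a.shape)
E
```

```text
34.9 [ 344.4 -467.4  192.3] [1.7996e+02 6.0000e-02 8.2980e+01] F jig [-0.2  0.2 -0.1] jig [-190.7 -293.8  192.3]
blank z30 min,max [12.6 -7.3] [54.8 62.4]
(330, 705, 3)
```

View pics/f.png

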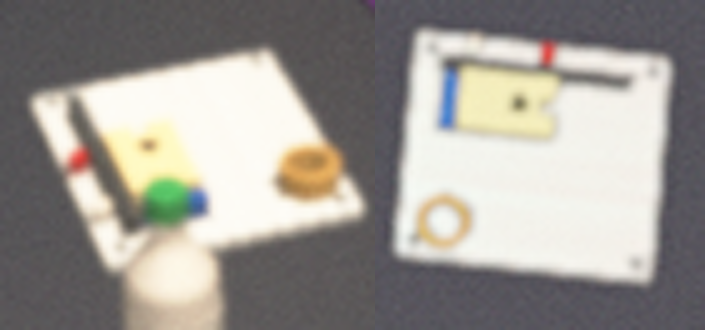

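The last picture shows the blank flush on the rail and the blue stop, top crop (505,98). Its notch at (548,103) is on the red-mark side, and the ring at (443,220) hasn't moved.

```bash
python3 -c "from bench import r; print(r.hand_in())"
```

```text
the job is handed in; nothing more can be done
None
```

The job is handed in: the blank lies flat on the jig, fully home against the rail and then the end stop, with its notched end towards the red mark; the final pictures and contact forces confirm this, and the arm is clear.

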